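# Clamp the painter's hand rest with its knurled ring

### The arm

A 6-joint arm with a two-finger parallel gripper is mounted at the origin on the work surface. World frame = base frame: x ahead of the robot, y to its left, z up, the work surface at z = 0. Lengths are in m, angles in rad, forces in N, time in s.
With the tool pointing down it reaches from about 0.35 to 0.975 m from the base axis. Payload 4.9 kg.
Tool frame: the origin (TCP) lies midway between the tips of the shut fingers; the grasp point (between the pads) lies 19 mm behind it; z points along the fingers, y is the direction in which the jaws open and shut (so a half turn about z gives the same grasp; the last joint's range is limited). The gripper opens to 85 mm and grips with 20 to 120 N. Pads are 22 mm wide; open, the fingers measure 114 mm over their backs; the gripper's body (76 mm by 85 mm) begins 54 mm behind the grasp point. The pads swing forward as they close: fully open they stand 13 mm farther back than shut.
Start: joints at [-1.406, 0.053, 1.613, -0, 1.476, -0.119], TCP at [0.175, -0.6, 0.231] pointing down, gripper open.
Joint ranges: [-3.01, 3.01], [-1.01, 2.22], [0.06, 2.58], [-1.02, 4.17], [0.09, 2.62], [-3.14, 3.14]. Speed limits (rad/s): [2.57, 2.57, 3.14, 3.14, 3.14, 3.14].

### API

Orientations are given as a rotation vector (axis times angle).
In Python, from station import ctrl gives the robot as it stands.
- The arm moves only by the shell command python3 -m jog 'ROWS' [FORCE]. ROWS is JSON, one flat list of numbers, 7 for each row, row after row: the opening, from 0 (shut) to 1 (fully open), then the shift along the tool's x, y, z in m, then the turn, a rotation vector about the tool's x, y, z in degrees. A call has 1 to 10 rows; each row shifts and turns the commanded pose from where the row before left it, along the tool's axes as they then stand; what a row does not reach is not made up. A row lasts 1/8 s, in which the tool goes at most 62.5 mm and 10.7 degrees, less where a joint would pass 70% of its speed; a pose out of reach is approached as far as the arm can. A call with a gripper value outside its range is refused whole. The fingers move at their own pace and stop on an object; FORCE is the grip in N (left out, the last holds). Time passes only in rows, so rows that do not move let the fingers close. It gives the time, the measured TCP pose, the force and the opening at its end, in the units of the state.
- ctrl.get_obs(): the state, without advancing time (a new reading comes with each control period).
- ctrl.get_image(name): name is "scene" or "side" or "wrist"; returns a dict with "image" (400x640x3 uint8, blue, green, red), "camera_matrix" (3x3 intrinsics, pixels), "dist_coeffs" ([k1, k2, p1, p2, k3] as OpenCV has them; the pictures are not rectified), "rvec" (rotation vector, rad) and "tvec" (3), from world to camera coordinates, as OpenCV has them; the wrist camera has in their place "mount" (4x4, takes a point from camera to tool coordinates, whose origin is the TCP and whose axes are the flange's). Camera axes: x right, y down, z forward; pixel columns grow to the right and rows downward; lengths in m; the calibration is good to about 2 mm. A picture is of the moment at which its call begins: read the wrist's pose just before it. There is no depth.
- ctrl.finish_job(): hands the job in, once; it reports no verdict.
Trained networks look in a picture, given as the dict that the camera call returned (one of the last four; its "shot" number tells which), for a name from the list of things; names that differ only in an ending like _2 or _b are one class to them, and where a whole thing is asked for, a point or a joint stands for the part that bears it (a point fixed in the world has none). Each returns a list of dicts, best first, with "p" (0 to 1); they miss things now and then, are a little off and sometimes report something else, mostly with a low value. They report only what shows in the picture. A call takes as long as a camera call.
- ctrl.boxes_of(target, picture): "box" ([centre column, centre row, width, height] in pixels, round what is visible of it).
The state is a dict: "t": time; "q": joint angles; "dq": joint speeds; "effort": joint torques, N m; "tool_pos": TCP position; "tool_rot": TCP orientation; "contact_force": force on the tool from outside, world axes, zero at the start; "wrist_torque": the same for the moment, N m; "opening": finger opening in m.
Only numpy, scipy, OpenCV 4.12 (cv2) and the standard library are available. Lean on these libraries where they do the work, as an engineer would, in place of code of your own. Each camera call takes 0.05 s, during which the arm holds its last target. There are 200 camera calls.

### The job

Clamp the open end of the wooden hand-rest bridge on the light table: pick up the loose knurled brass ring, set it level over the bare threaded stud and screw it down clockwise, roughly half a turn to a turn and a quarter, until turning stiffens as it bites on the rubber-backed washer. Leave it finger-tight, about a twentieth of a turn past that bite, and let go; never force the ring down or overtighten it, and leave the leaded angel, the pink glass, the jar and the brush where they lie.

Things in the scene. Friction and masses are not known exactly. Their poses are not given: they have to be found in the camera images.
- ring: Loose knurled brass ring nut, 47 mm across (16 side flats, one facing the mark: grip an opposite pair), 24 mm tall, about 0.22 kg, lying flat; white paint mark on top for counting turns. Origin: centre of its underside; z: its axis, up; x: to the mark. Right-hand two-start thread, 10 mm a turn, begins 3 mm above the underside; bore 18 mm over the thread. Clockwise from above screws it down.
- bridge: Fixed hand rest: wooden bar 500 x 46 x 22 mm, top 56 mm above the table, on two dark 64 mm blocks. Origin: at table level under the bare upright steel stud; y along the bar to its other, already clamped end; z up. Stud from the top: plain guide end 16.6 mm thick, 23 mm long (last 4 mm tapered), then a right-hand two-start thread 23 mm across, starting 79 mm above the table.
- stud_tip (a point): Centre of the bare stud's top end, 102 mm above the table. A ring lowered over the stud lands on its thread with its underside 24 to 31 mm below this point, depending on how it is turned; kept level and turned clockwise from there it always follows the thread down, 10 mm a turn.
- washer: Steel washer, 52 mm across, on a hard rubber buffer round the stud. Origin: on the stud's axis, 11 mm below its upper face, which lies 66 to 68 mm above the table (buffers differ). Gives 1 mm per 30 N: 48 N for each radian the ring turns past touch, once the thread's 0.6 mm of play is taken up. Turning moment: about 0.008 to 0.02 N m per newton of clamping; near none on the free thread.
- angel: Leaded-glass angel ornament, about 150 x 115 x 6 mm, lying flat beyond the bar; leave alone. Origin: on its underside near its middle.
- feather: Pink painted piece of glass, 95 x 28 x 4 mm, lying on the near side of the bar; leave alone. Origin: centre of its underside.
- pigment_jar: Closed amber pigment jar, 60 mm across, 65 mm tall; leave alone. Origin: centre of its underside.
- brush: Red-handled brush, 190 mm long, lying flat; leave alone. Origin: on its underside near its middle, x along it.

How it is judged:
By the outcome, as a careful person would: the job done as asked, in the order asked, and still so for the second after the job is handed in, with the robot touching nothing.
It also fails if it takes over 72 s, if anything falls off the work surface, if the arm or the gripper's body presses on something with over 40 N, if the wrist force passes 120 N, or if a joint passes its speed limit or range.

## Working session

There is one attempt and no reset: what is moved stays moved. The work goes in short steps, Python scripts to look and compute and a shell command to move; the robot and the scene stay as the last step left them, time stands still between calls to the robot, and variables do not carry over. Pictures are saved under pics/ and viewed, about 8 in all and at most 12, crops included, and the job is handed in when it is done.

```bash
ls; mkdir -p pics; python3 - <<'E'
from station import ctrl
import cv2
o=ctrl.get_obs()
for k,v in o.items(): print(k,v)
for n in ("scene","side","wrist"):
    p=ctrl.get_image(n); cv2.imwrite(f"pics/{n}0.png",p["image"])
    print(n,p.get("rvec"),p.get("tvec"),p["camera_matrix"][0], p.get("mount"))
    for t in ("ring","bridge","washer","stud_tip","pigment_jar","angel","feather","brush"):
        try: r=ctrl.boxes_of(t,p)
        except Exception as e: r=str(e); print(t,r); continue
        print(t,[( [round(float(x)) for x in d["box"]],round(float(d["p"]),2)) for d in r[:2]])
E
```

```text
pics
t 0.0
q [-1.40598376e+00  5.33727971e-02  1.61425716e+00 -1.15900502e-05
  1.47600506e+00 -1.19001171e-01]
dq [-2.00027308e-03  2.33925043e-04  2.75706518e-04  1.45791958e-03
  4.20442664e-05  9.75933868e-04]
effort [ 3.36509904e-03 -3.93684912e+01 -3.70171773e+01  7.26807116e-05
  7.09993605e-03  8.86109149e-06]
tool_pos [ 0.17490771 -0.59939244  0.23007514]
tool_rot [-3.10799240e+00 -4.44031805e-01  9.15361734e-05]
contact_force [0.08309665 0.34253474 0.16499017]
wrist_torque [-0.0503618  -0.0019374  -0.00366429]
opening 0.08536380035111665
scene [ 0.95507042  2.66376761 -0.83732529] [ 0.49810012 -0.22889016  1.40842014] [520.94485476   0.         315.24356986] None
ring [([301, 151, 16, 24], 0.66)]
bridge [([454, 301, 227, 167], 0.81)]
washer [([363, 233, 22, 20], 0.57), ([274, 98, 46, 45], 0.17)]
stud_tip [([453, 299, 227, 163], 0.7), ([396, 348, 60, 67], 0.55)]
pigment_jar [([230, 208, 30, 36], 0.62), ([364, 234, 28, 22], 0.18)]
angel [([396, 347, 59, 69], 0.63), ([366, 232, 26, 20], 0.46)]
feather [([454, 258, 34, 31], 0.66)]
brush [([273, 97, 46, 49], 0.95)]
side [ 0.7892
[... 172 characters left out ...]
6], 0.8)]
washer [([297, 253, 29, 24], 0.6)]
stud_tip [([248, 316, 138, 168], 0.73)]
pigment_jar [([308, 180, 25, 31], 0.65)]
angel [([190, 315, 67, 46], 0.74), ([250, 316, 140, 167], 0.53)]
feather [([310, 359, 33, 42], 0.89), ([190, 317, 68, 43], 0.56)]
brush [([449, 184, 72, 17], 0.73)]
wrist None None [352.07316269   0.         312.29497267] [[ 1.15285090e-03 -9.60195111e-01 -2.79327798e-01  7.18462445e-02]
 [ 9.99999324e-01  1.14856690e-03  1.79007614e-04  3.24306037e-04]
 [ 1.48944427e-04 -2.79327816e-01  9.60195787e-01 -1.42535893e-01]
 [ 0.00000000e+00  0.00000000e+00  0.00000000e+00  1.00000000e+00]]
ring []
bridge []
washer []
stud_tip []
pigment_jar []
angel []
feather []
brush []
```

```bash
cat > h.py <<'E'
import numpy as np, cv2
from station import ctrl
from scipy.spatial.transform import Rotation as R
def cam(p,obs=None):
    """camera->world R,t"""
    if p.get("rvec") is not None:
        Rc=cv2.Rodrigues(np.array(p["rvec"],float))[0]; return Rc.T, -Rc.T@np.array(p["tvec"],float).ravel()
    M=np.array(p["mount"]); Rt=R.from_rotvec(obs["tool_rot"]).as_matrix()
    return Rt@M[:3,:3], Rt@M[:3,3]+np.array(obs["tool_pos"])
def ray(p,uv,obs=None):
    Rw,c=cam(p,obs)
    n=cv2.undistortPoints(np.array([[uv]],float),p["camera_matrix"],p["dist_coeffs"]).ravel()
    d=Rw@np.array([n[0],n[1],1]); return c,d/np.linalg.norm(d)
def onz(p,uv,z,obs=None):
    c,d=ray(p,uv,obs); return c+d*(z-c[2])/d[2]
def proj(p,X,obs=None):
    Rw,c=cam(p,obs); Rc=Rw.T
    return cv2.projectPoints(np.atleast_2d(X).astype(float),cv2.Rodrigues(Rc)[0],-Rc@c,p["camera_matrix"],p["dist_coeffs"])[0].reshape(-1,2)
def tri(*rays):
    A=sum(np.eye(3)-np.outer(d,d) for c,d in rays); b=sum((np.eye(3)-np.outer(d,d))@c for c,d in rays)
    return np.linalg.solve(A,b)
E
python3 - <<'E'
from h import *
s=ctrl.get_image("scene"); d=ctrl.get_image("side")
for n,a,b,z in (("ring",(301,151),(391,210),.012),("washer",(363,233),(297,253),.06),("jar",(230,208),(308,180),.032),("feather",(454,258),(310,359),.002),("angel",(396,347),(190,316),.003),("brush",(273,97),(449,184),.005)):
    print(n,tri(ray(s,a),ray(d,b)).round(3),onz(s,a,z).round(3),onz(d,b,z).round(3))
a=cv2.resize(s["image"][60:400,200:600],(800,680))
im=np.vstack([s["image"][50:400,180:600],d["image"][130:400,110:530]])
cv2.imwrite("pics/v1.png",cv2.resize(im,None,fx=.96,fy=.96))
E
```

```text
ring [ 0.507 -0.225  0.011] [ 0.508 -0.222  0.012] [ 0.506 -0.226  0.012]
washer [0.569 0.074 0.057] [0.57  0.075 0.06 ] [0.567 0.076 0.06 ]
jar [ 0.745 -0.188  0.028] [ 0.748 -0.181  0.032] [ 0.742 -0.19   0.032]
feather [ 0.427  0.222 -0.007] [0.433 0.226 0.002] [0.423 0.224 0.002]
angel [ 0.668  0.285 -0.003] [0.671 0.287 0.003] [0.663 0.287 0.003]
brush [ 0.437 -0.439 -0.002] [ 0.445 -0.426  0.005] [ 0.433 -0.439  0.005]
```

View pics/v1.png

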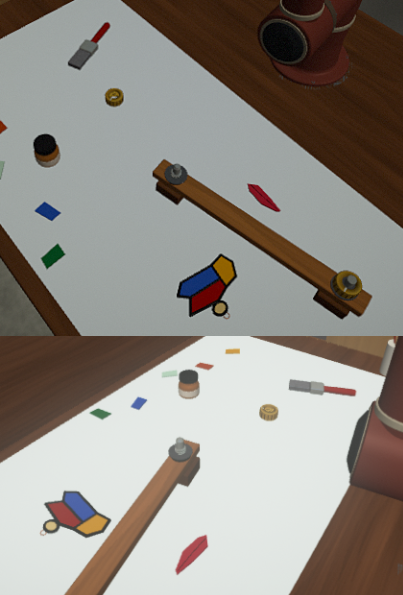

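The scene image shows the ring lying clear, the stud on the bar's near end, and the jar and brush away from the path. Moving above the ring.

```bash
python3 -m jog '[1,0.047,-0.0297,0,0,0,0, 1,0.047,-0.0297,0,0,0,0, 1,0.047,-0.0297,0,0,0,0, 1,0.047,-0.0297,0,0,0,0, 1,0.047,-0.0297,0,0,0,0, 1,0.047,-0.0297,0,0,0,0, 1,0.047,-0.0297,0,0,0,0, 1,0.047,-0.0297,0,0,0,0, 1,0.047,-0.0297,0,0,0,0, 1,0,0,0,0,0,0]' 30
python3 - <<'E'
from h import *
o=ctrl.get_obs(); p=ctrl.get_image("wrist"); o2=ctrl.get_obs()
print(o["tool_pos"],o2["tool_pos"],o["q"].round(3) if hasattr(o["q"],"round") else o["q"])
r=ctrl.boxes_of("ring",p); print(r)
b=r[0]["box"]; print(onz(p,b[:2],.015,o))
u,v=map(int,b[:2]); u0=max(0,u-70);v0=max(0,v-70)
cv2.imwrite("pics/w1.png",np.hstack([p["image"][:, :],]))
cv2.imwrite("pics/w1c.png",cv2.resize(p["image"][v0:v0+140,u0:u0+140],(560,560),interpolation=cv2.INTER_CUBIC)); print(u0,v0)
E
```

```text
t: 2.7
tool_pos: [0.508, -0.2221, 0.2314]
tool_rot: [-3.108, -0.453, -0.001]
contact_force: [-0.2, -1.3, -0.7]
opening: 0.0854
[ 0.5080156  -0.22211147  0.23138979] [ 0.50699652 -0.22357472  0.23127012] [-5.470e-01 -1.160e-01  1.778e+00  1.000e-03  1.480e+00  7.350e-01]
[{'box': [317.6, 168.4, 49.9, 49.6], 'p': 0.62}]
[ 0.51181674 -0.22700411  0.015     ]
247 98
```

View pics/w1c.png

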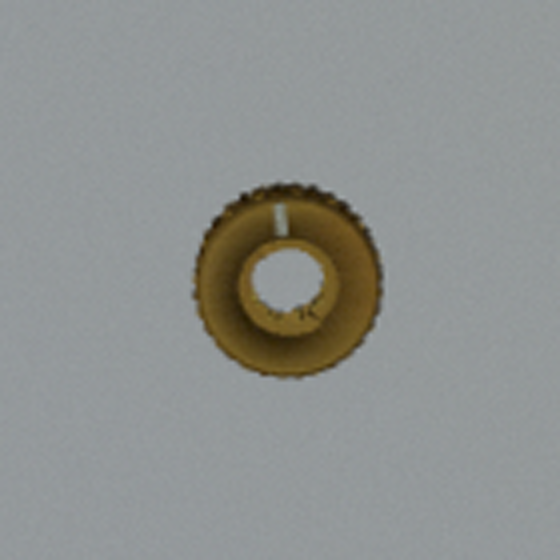

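The crop shows the ring flat, top-face centre at image px (319.2,169.7), white mark at (317.2,153).

```bash
python3 - <<'E'
from h import *
p=ctrl.get_image("wrist"); o=ctrl.get_obs()
r=ctrl.boxes_of("ring",p); print(r)
# measure top disc via hole/disc: brass mask 
hsv=cv2.cvtColor(p["image"],cv2.COLOR_BGR2HSV)
m=((hsv[...,1]>90)&(hsv[...,0]>10)&(hsv[...,0]<35)).astype(np.uint8); m[:, :250]=0; m[:,390:]=0; m[260:]=0;m[:90]=0
ys,xs=np.nonzero(m); print("mask",xs.min(),xs.max(),ys.min(),ys.max(),len(xs))
w=np.argwhere((hsv[...,1]<75)&(hsv[...,2]>100)); 
u,v=map(int,r[0]["box"][:2])
sub=p["image"][v-24:v-8,u-10:u+10].astype(int); d=sub[...,0]  # blue high on the white mark
mk=np.argwhere((d>d.min()+0.75*(np.sort(d[6:12].ravel())[-4]-d.min())))
print("mark px",mk.mean(0)[::-1]+[u-10,v-24],len(mk))
Rt=R.from_rotvec(o["tool_rot"]).as_matrix()
# fit the ring: silhouette of cylinder r .0235 h .024
from scipy.optimize import minimize
def sil(x,y):
    a=np.linspace(0,2*np.pi,60); P=np.array([[x+.0235*np.cos(t),y+.0235*np.sin(t),z] for z in (0,.024) for t in a])
    q=proj(p,P,o); return np.r_[q.min(0),q.max(0)]
tgt=np.array([xs.min(),ys.min(),xs.max()+1,ys.max()+1],float)
f=minimize(lambda a:((sil(*a)-tgt)**2).sum(),onz(p,(319.2,169.7),.024,o)[:2],method="Nelder-Mead",options=dict(xatol=1e-5,fatol=1e-4)); print("fit",f.x,f.fun,sil(*f.x),tgt)
c=np.r_[f.x,.024]; print("hole est",onz(p,(319.2,169.7),.024,o))
M=onz(p,(317.25,153),.024,o); dm=Rt.T@(M-np.r_[f.x,.024]); dm2=Rt.T@(M-onz(p,(319.2,169.7),.024,o))
for d in (dm,dm2): print("mark dir in tool deg",np.degrees(np.arctan2(d[1],d[0])),np.linalg.norm(d))
e=np.r_[f.x,.003]-o["tool_pos"]; print("shift tool",Rt.T@e, o["tool_pos"],o["q"])
E
```

```text
[{'box': [315.8, 166.2, 49.2, 47.0], 'p': 0.83}, {'box': [33.2, 26.7, 66.5, 52.0], 'p': 0.69}]
mask 294 339 142 189 1488
mark px [312.56521739 147.43478261] 23
fit [ 0.51160478 -0.22889541] 0.6333546534907402 [293.67269611 141.55131114 340.32988447 190.46484552] [294. 142. 340. 190.]
hole est [ 0.510447   -0.23156053  0.024     ]
mark dir in tool deg 0.6879011869345535 0.015013453559718332
mark dir in tool deg -6.942525472564225 0.016994550257304175
shift tool [0.00443671 0.00508166 0.22828435] [ 0.50598966 -0.22519964  0.23128505] [-5.52931223e-01 -1.17043172e-01  1.77878822e+00 -3.76262449e-04
  1.47996003e+00  7.34164260e-01]
```

```bash
python3 -m jog '[1,0.0044,0.0051,0.006,0,0,0, 1,0,0,0.006,0,0,-10.4, 1,0,0,0.006,0,0,-10.4, 1,0,0,0.006,0,0,-10.4, 1,0,0,0.006,0,0,-10.4, 1,0,0,0.006,0,0,-10.4, 1,0,0,0.006,0,0,-10.4, 1,0,0,0.006,0,0,-10.4, 1,0,0,0.006,0,0,-10.4, 1,0,0,0.006,0,0,-10.4]' 60
python3 -m jog '[1,0,0,0.006,0,0,-10.4, 1,0,0,0.006,0,0,-10.4, 1,0,0,0.006,0,0,-10.4, 1,0,0,0.006,0,0,-10.4, 1,0,0,0.006,0,0,-10.4, 1,0,0,0.006,0,0,-10.4, 1,0,0,0.006,0,0,-10.4, 1,0,0,0.006,0,0,-10.4, 1,0,0,0.006,0,0,-10.4, 1,0,0,0,0,0,0]'
python3 - <<'E'
from h import *
p=ctrl.get_image("wrist");p=ctrl.get_image("wrist");o=ctrl.get_obs()
r=ctrl.boxes_of("ring",p); print(r, o["tool_pos"],o["q"])
b=r[0]["box"]
hsv=cv2.cvtColor(p["image"],cv2.COLOR_BGR2HSV)
u,v=map(int,b[:2]); K=np.zeros((400,640),np.uint8); K[max(0,v-55):v+55,u-55:u+55]=1
m=((hsv[...,1]>90)&(hsv[...,0]>10)&(hsv[...,0]<35)).astype(np.uint8)*K
ys,xs=np.nonzero(m)
from scipy.optimize import minimize
def sil(x,y):
    a=np.linspace(0,2*np.pi,60); P=np.array([[x+.0235*np.cos(t),y+.0235*np.sin(t),z] for z in (0,.024) for t in a])
    q=proj(p,P,o); return np.r_[q.min(0),q.max(0)]
tgt=np.array([xs.min(),ys.min(),xs.max()+1,ys.max()+1],float)
f=minimize(lambda a:((sil(*a)-tgt)**2).sum(),onz(p,b[:2],.012,o)[:2],method="Nelder-Mead",options=dict(xatol=1e-5,fatol=1e-4)); print("fit",f.x,f.fun,tgt)
Rt=R.from_rotvec(o["tool_rot"]).as_matrix()
print("shift",Rt.T@(np.r_[f.x,.003]-o["tool_pos"]))
# predicted line from centre along tool -x (mark should be there) on the top
im=p["image"].copy(); c=np.r_[f.x,.024]
a,bb=proj(p,[c,c-Rt[:,0]*.03],o)
cv2.line(im,tuple(int(round(t)) for t in a),tuple(int(round(t)) for t in bb),(255,0,255),1)
st=np.hstack([p["image"][max(0,v-60):v+60,u-60:u+60],im[max(0,v-60):v+60,u-60:u+60]])
cv2.imwrite("pics/w2.png",cv2.resize(st,None,fx=3.3,fy=3.3,interpolation=cv2.INTER_CUBIC)); print(u-60,max(0,v-60))
E
```

```text
t: 4.15
tool_pos: [0.5114, -0.2297, 0.1706]
tool_rot: [-1.8, -2.575, 0.0]
contact_force: [-0.9, 0.7, 0.4]
opening: 0.0853
t: 5.4
tool_pos: [0.5111, -0.2292, 0.1163]
tool_rot: [0.633, -3.076, -0.002]
contact_force: [-0.2, 0.2, -1.4]
opening: 0.0855
[{'box': [313.1, 202.4, 66.9, 68.8], 'p': 0.8}] [ 0.51168069 -0.22921294  0.11716563] [-5.53885114e-01 -1.16361535e-03  1.86488423e+00 -3.78056164e-06
  1.27804255e+00 -2.53032017e+00]
fit [ 0.51243043 -0.22753485] 1.5748731596836785 [281. 166. 348. 235.]
shift [-0.0013626   0.00123036  0.11416566]
253 142
```

View pics/w2.png

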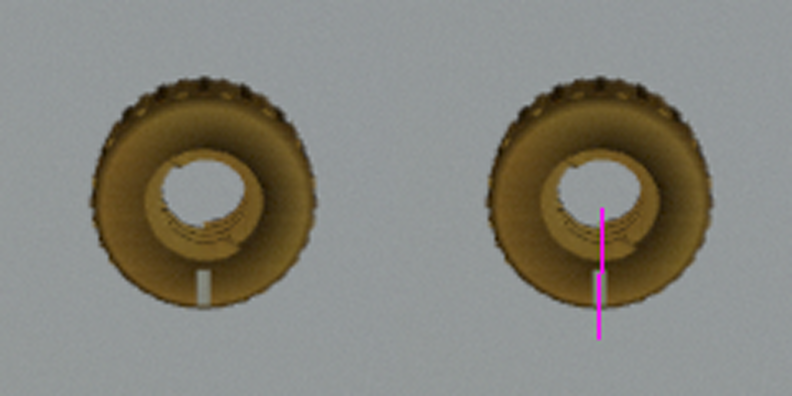

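The mark now lies along the tool's −x line, so the jaws face a pair of flats. Descend and close.

```bash
python3 -m jog '[1,-0.0013,0.001,0.03,0,0,0, 1,0,0,0.035,0,0,0, 1,0,0,0.03,0,0,0, 1,0,0,0.019,0,0,0, 1,0,0,0,0,0,0, 0.3,0,0,0,0,0,0, 0.3,0,0,0,0,0,0, 0.3,0,0,0,0,0,0, 0.3,0,0,0,0,0,0, 0.3,0,0,0,0,0,0]' 60
python3 -m jog '[0,0,0,0,0,0,0, 0,0,0,0,0,0,0]'
python3 -c "
from h import *
p=ctrl.get_image('side');r=ctrl.boxes_of('washer',p);print(r)
cv2.imwrite('pics/s2.png',np.hstack([cv2.resize(p['image'][160:260,340:440],(400,400)),cv2.resize(p['image'][210:310,250:350],(400,400),interpolation=cv2.INTER_CUBIC)]))
s=ctrl.get_image('scene');print(ctrl.boxes_of('washer',s));cv2.imwrite('pics/s2b.png',cv2.resize(s['image'][183:283,313:413],(600,600),interpolation=cv2.INTER_CUBIC))
print(ctrl.get_obs()['opening'],ctrl.get_obs()['tool_pos'])"
```

```text
t: 6.8
tool_pos: [0.5141, -0.228, 0.0053]
tool_rot: [-0.638, 3.074, -0.004]
contact_force: [-0.3, -0.1, 5.0]
opening: 0.0451
t: 7.05
tool_pos: [0.5141, -0.228, 0.0053]
tool_rot: [-0.638, 3.074, -0.004]
contact_force: [0.3, 0.3, 6.9]
opening: 0.0455
[{'box': [296.2, 254.8, 27.4, 22.1], 'p': 0.8}]
[{'box': [364.8, 234.0, 26.5, 23.4], 'p': 0.52}]
0.0455944847521827 [ 0.51409829 -0.22794447  0.00526364]
```

View pics/s2.png

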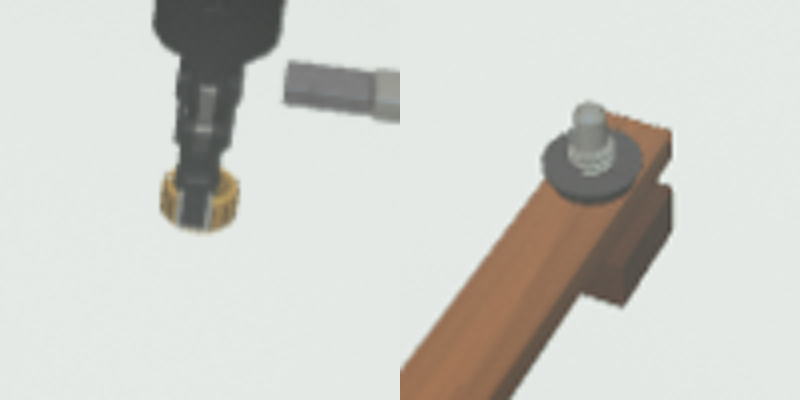

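View pics/s2b.png

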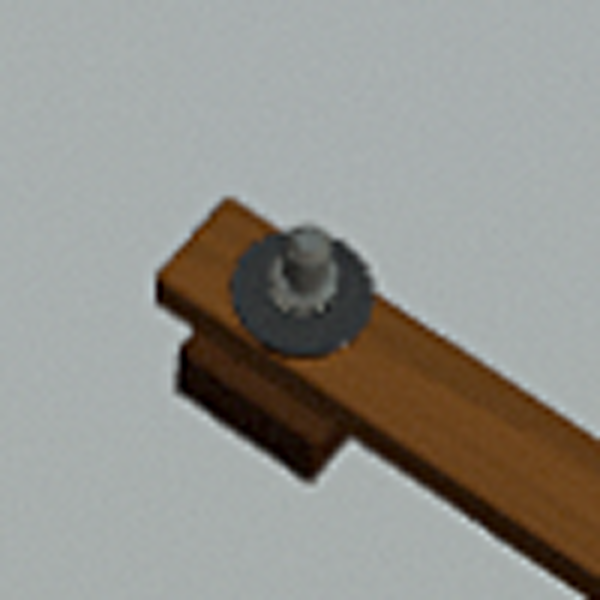

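Ring gripped (45.6 mm, flats). Stud tip: side px ≈(297.4,237.2), scene px ≈(364.6,223.1). Compute its position.

```bash
python3 - <<'E'
from h import *
s=ctrl.get_image("scene"); d=ctrl.get_image("side"); o=ctrl.get_obs()
T=tri(ray(s,(364.6,223.1)),ray(d,(297.4,237.2))); print("tip",T,onz(s,(364.6,223.1),.102),onz(d,(297.4,237.2),.102))
print("wash",tri(ray(s,(364.0,231.7)),ray(d,(297.,253.))))
Rt=R.from_rotvec(o["tool_rot"]).as_matrix(); print(o["tool_pos"],o["q"])
print("shift",Rt.T@(T-o["tool_pos"]))
E
```

```text
tip [0.5680427  0.07284408 0.09876335] [0.57024467 0.07548384 0.102     ] [0.56567428 0.07409669 0.102     ]
wash [0.56708901 0.07474467 0.06020407]
[ 0.51410614 -0.22798309  0.00527913] [-5.49739380e-01  1.54798427e-01  1.91219755e+00  4.17965173e-05
  1.07121525e+00 -2.52998502e+00]
shift [-0.16941833  0.25423452 -0.0938492 ]
```

```bash
python3 -m jog '[0,0,0,-0.04,0,0,0, 0,0,0,-0.05,0,0,0, 0,0,0,-0.05,0,0,0, 0,-0.0285,0.0426,0,0,0,0, 0,-0.0285,0.0426,0,0,0,0, 0,-0.0285,0.0426,0,0,0,0, 0,-0.0285,0.0426,0,0,0,0, 0,-0.0285,0.0426,0,0,0,0, 0,-0.0283,0.0423,0,0,0,0, 0,0,0,0,0,0,-10]'
python3 -m jog '[0,0,0,0,0,0,-10, 0,0,0,0,0,0,-10, 0,0,0,0,0,0,-10, 0,0,0,0,0,0,-10, 0,0,0,0,0,0,-10, 0,0,0,0,0,0,0, 0,0,0,0,0,0,0]'
python3 - <<'E'
from h import *
o=ctrl.get_obs();print(o["tool_pos"],o["tool_rot"],o["q"],o["contact_force"],o["opening"])
w=ctrl.get_image("wrist"); s=ctrl.get_image("scene"); d=ctrl.get_image("side")
import pickle; pickle.dump((o,w,s,d),open("a.pkl","wb"))
X=o["tool_pos"]; us=proj(s,X)[0]; ud=proj(d,X)[0]; print(us,ud)
c=lambda p,u:cv2.resize(p["image"][int(u[1])-40:int(u[1])+60,int(u[0])-50:int(u[0])+50],(400,400),interpolation=cv2.INTER_CUBIC)
cv2.imwrite("pics/v3.png",np.vstack([np.hstack([c(s,us),c(d,ud)])]))
cv2.imwrite("pics/v3w.png",w["image"])
E
```

```text
t: 8.6
tool_pos: [0.5671, 0.0783, 0.1424]
tool_rot: [0.918, -3.003, -0.002]
contact_force: [0.7, -1.0, -2.7]
opening: 0.045
t: 9.48
tool_pos: [0.5673, 0.075, 0.1428]
tool_rot: [2.088, -2.347, -0.001]
contact_force: [-0.9, -0.8, -3.3]
opening: 0.045
[0.5672925  0.07501466 0.14276051] [ 2.08776249e+00 -2.34654570e+00 -9.58489561e-04] [ 1.44903613e-03 -5.37359488e-04  1.81873133e+00 -2.74754165e-05
  1.32434841e+00 -3.02355050e+00] [-0.87709096 -0.76931535 -3.26310378] 0.044953775083313365
[366.86153931 211.63858185] [295.65988752 221.03458352]
```

View pics/v3.png

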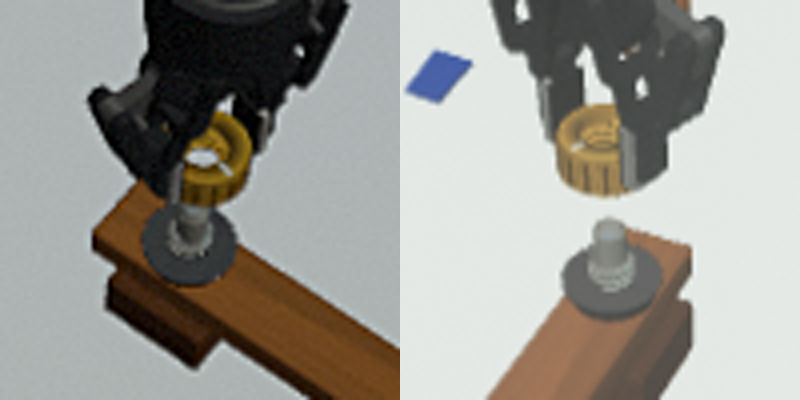

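View pics/v3w.png

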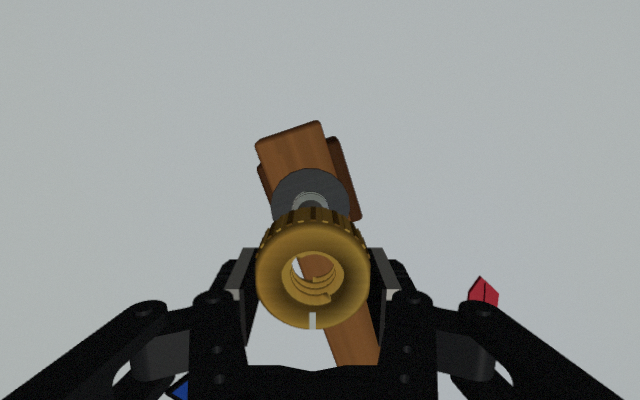

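The scene and side views show the ring about 30 mm above the stud, roughly over it and level. The wrist view has ring centre column ≈313 and washer ≈310. I'll fit ring and washer offsets per camera.

```bash
cat > fit.py <<'E'
from h import *
import pickle
from scipy.optimize import least_squares
o,w,s,d=pickle.load(open("a.pkl","rb"))
a=np.linspace(0,2*np.pi,90)
def cyl(c,r,h): return np.array([[c[0]+r*np.cos(t),c[1]+r*np.sin(t),c[2]+z] for z in (0,h) for t in a])
def ext(p,c,r,h,ob=None):
    q=proj(p,cyl(c,r,h),ob); return dict(l=q[:,0].min(),r=q[:,0].max(),t=q[:,1].min(),b=q[:,1].max())
def brass(p,x0,x1,y0,y1):
    v=cv2.cvtColor(p["image"],cv2.COLOR_BGR2HSV); m=(v[...,1]>110)&(v[...,0]>16)&(v[...,0]<32)&(v[...,2]>60)
    k=np.zeros_like(m);k[y0:y1,x0:x1]=1; n,lab,st,_=cv2.connectedComponentsWithStats((m&k).astype(np.uint8)); i=1+st[1:,4].argmax(); x,y,W,H,_=st[i]
    return dict(l=x,r=x+W,t=y,b=y+H)
bs=brass(s,345,385,190,228); bd=brass(d,378-100,410-80,200,235); print(bs,bd)
# washer (r 26, h 3 mm, top ~ .067)
Cs=dict(r=bs["r"],b=bs["b"]); Cd=dict(l=bd["l"],b=bd["b"],t=bd["t"]); Cw=dict(l=256,r=370.5,b=328.5)
res=lambda c,which:np.array([ext(p,c,.0233,.024,ob)[k]-v for p,C,ob in which for k,v in C.items()])
S=(s,Cs,None);D=(d,Cd,None);W=(w,Cw,o)
x0=o["tool_pos"]+[0,0,-.005]
for nm,wh in (("scene+side",(S,D)),("wrist",(W,))):
    f=least_squares(res,x0,args=(wh,)); print(nm,"ring",f.x.round(4),f.fun.round(1))
# wrist-only lateral positions with assumed heights
print("wrist ring top ctr",onz(w,(313,275.5),.162,o).round(4))
# washer centre: scene crop l142 r237 b286 ; side l562 r661 b320 ; wrist l271 r349.5
Ws=dict(l=316+142/4,r=316+237/4,b=171+286/4); Wd=dict(l=245+(562-400)/4,r=245+(661-400)/4,b=181+320/4); Ww=dict(l=271,r=349.5,t=168)
rw=lambda c,wh:np.array([ext(p,np.r_[c[:2],.064],.026,.003,ob)[k]-v for p,C,ob in wh for k,v in C.items()])
for nm,wh in (("scene",((s,Ws,None),)),("side",((d,Wd,None),)),("wrist",((w,Ww,o),))):
    f=least_squares(rw,x0[:2],args=(wh,)); print(nm,"washer",f.x.round(4),f.fun.round(1))
for nm,wh in (("scene",(S,)),("side",(D,)),("wrist",(W,))):
    for z in (.136,.140): 
        f=least_squares(lambda c:res(np.r_[c,z],wh),x0[:2]); print(nm,"ring z",z,f.x.round(4),f.fun.round(1))
E
python3 fit.py
```

```text
{'l': np.int32(361), 'r': np.int32(379), 't': np.int32(199), 'b': np.int32(223)} {'l': np.int32(284), 'r': np.int32(301), 't': np.int32(207), 'b': np.int32(229)}
scene+side ring [0.5672 0.0734 0.1371] [-0.3 -0.7 -0.5  1.7 -1.2]
wrist ring [0.5677 0.0748 0.1324] [ 0. -0.  0.]
wrist ring top ctr [0.5673 0.0702 0.162 ]
scene washer [0.5697 0.0745] [-0.3  0.3 -0. ]
side washer [0.5648 0.0757] [-0.5  0.5 -0. ]
wrist washer [0.5691 0.0726] [-0.8  0.8  0. ]
scene ring z 0.136 [0.5672 0.0745] [0. 0.]
scene ring z 0.14 [0.5692 0.076 ] [-0.  0.]
side ring z 0.136 [0.568  0.0711] [-0.   1.3 -1.5]
side ring z 0.14 [0.5646 0.0749] [-0.   1.4 -1.6]
wrist ring z 0.136 [0.5674 0.0723] [-1.7  1.7  0.2]
wrist ring z 0.14 [0.5671 0.0695] [-3.7  3.7  0.4]
```

```bash
python3 -m jog '[0,-0.0009,-0.0009,0.014,0,0,0, 0,0,0,0.015,0,0,0, 0,0,0,0,0,0,0, 0,0,0,0,0,0,0]'
python3 - <<'E'
from h import *
o=ctrl.get_obs();print(o["tool_pos"],o["contact_force"],o["wrist_torque"])
w=ctrl.get_image("wrist"); s=ctrl.get_image("scene"); d=ctrl.get_image("side")
import pickle; pickle.dump((o,w,s,d),open("b.pkl","wb"))
us=(367,221); ud=(296,236)
c=lambda p,u:cv2.resize(p["image"][int(u[1])-33:int(u[1])+33,int(u[0])-33:int(u[0])+33],(396,396),interpolation=cv2.INTER_CUBIC)
cv2.imwrite("pics/v4.png",np.hstack([c(s,us),c(d,ud)]))
E
```

```text
t: 10.12
tool_pos: [0.5686, 0.0759, 0.1139]
tool_rot: [2.091, -2.344, -0.001]
contact_force: [-0.2, 0.6, -2.8]
opening: 0.0456
[0.56858997 0.07585742 0.11393016] [-0.23179158  0.63710391 -2.77020858] [0.03727903 0.02582823 0.03731222]
```

View pics/v4.png

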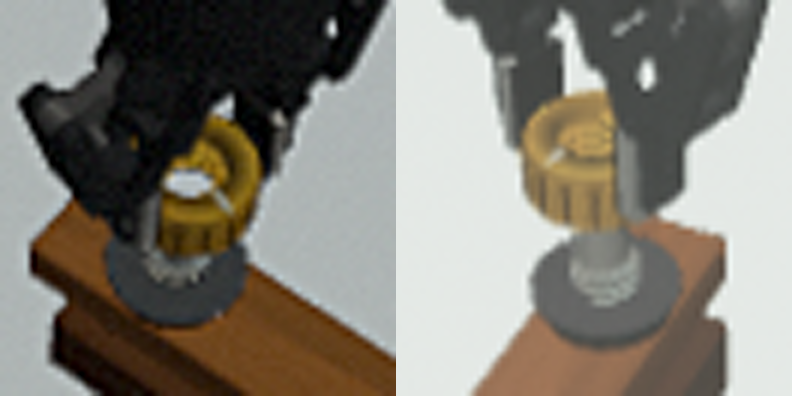

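```bash
cat > fit2.py <<'E'
import sys; exec(open("fit.py").read().split("bs=")[0].replace("a.pkl",sys.argv[1]))
args=eval(sys.argv[2]); z=o["tool_pos"][2]-.005
Rs,ls_,rs_,ld,wls,wrs,wld,wrd,*_=[None]+list(args)
def solve(fn): return least_squares(fn,o["tool_pos"][:2])
for zz in (z-.003,z,z+.003):
    f=solve(lambda c:[ext(s,np.r_[c,zz],.0235,.024)["r"]-rs_,ext(d,np.r_[c,zz],.0235,.024)["l"]-ld]); print("ring",round(zz,4),f.x.round(4))
g=solve(lambda c:[sum(ext(s,np.r_[c,.064],.026,.003)[k] for k in "lr")/2-(wls+wrs)/2,sum(ext(d,np.r_[c,.064],.026,.003)[k] for k in "lr")/2-(wld+wrd)/2]); print("washer",g.x.round(4))
e=ext(s,np.r_[g.x,.064],.026,.003); e2=ext(d,np.r_[g.x,.064],.026,.003); print("pred l r",e["l"],e["r"],e2["l"],e2["r"])
E
python3 fit2.py a.pkl '(0,378.75,284.1,351.5,375.25,285.5,310.25)'|sed 's/^/A /'
python3 fit2.py b.pkl '(0,377.7,284.0,351.3,375.2,285.5,310.7)'
python3 - <<'E'
from h import *
import pickle
o,w,s,d=pickle.load(open("b.pkl","rb"))
for z in (.03,.05,.064,.08,.1,.12): print(z,proj(s,[.568,.0745,z]).round(1),proj(d,[.568,.0745,z]).round(1))
for p in (s,d): print(proj(p,[.578,.0745,.1])-proj(p,[.568,.0745,.1]),proj(p,[.568,.0845,.1])-proj(p,[.568,.0745,.1]))
cv2.imwrite("pics/v4w.png",cv2.resize(w["image"][130:350,215:415],None,fx=2.7,fy=2.7,interpolation=cv2.INTER_CUBIC))
E
```

```text
A ring 0.1348 [0.5663 0.0727]
A ring 0.1378 [0.5664 0.0723]
A ring 0.1408 [0.5664 0.072 ]
A washer [0.5676 0.0722]
A pred l r 351.2138952038111 375.536104796189 285.08663878029296 310.66336121970704
ring 0.1059 [0.5673 0.0743]
ring 0.1089 [0.5674 0.074 ]
ring 0.1119 [0.5674 0.0737]
washer [0.5675 0.0716]
pred l r 351.0924756719846 375.40752432801537 285.3166876174029 310.8833123825971
0.03 [[362.9 239.3]] [[297.7 263. ]]
0.05 [[363.5 234.8]] [[297.3 256. ]]
0.064 [[363.9 231.5]] [[297.1 251. ]]
0.08 [[364.4 227.6]] [[296.8 245.1]]
0.1 [[365.  222.7]] [[296.4 237.6]]
0.12 [[365.7 217.6]] [[296.  229.9]]
[[-3.54678112  2.6054601 ]] [[3.24031103 3.15182675]]
[[-3.91559159 -1.92418019]] [[-3.17444165  2.71145572]]
```

View pics/v4w.png

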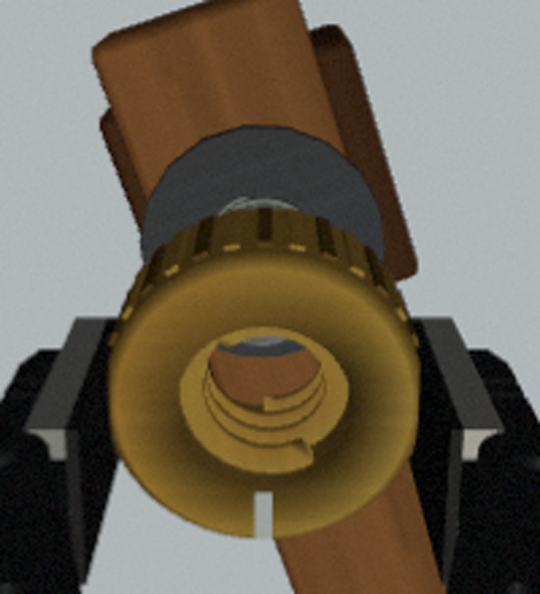

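Scene and side columns put the ring ≈1.5 mm too far in +y; the wrist columns show tool-y aligned. Correct and lower gently.

```bash
python3 -m jog '[0,0.0014,0,0.002,0,0,0, 0,0,0,0.002,0,0,0, 0,0,0,0.002,0,0,0, 0,0,0,0.002,0,0,0, 0,0,0,0.001,0,0,0, 0,0,0,0.001,0,0,0, 0,0,0,0.001,0,0,0, 0,0,0,0,0,0,0]'; python3 -c "
from station import ctrl
o=ctrl.get_obs();print(o['tool_pos'],o['contact_force'],o['wrist_torque'])"
```

```text
t: 11.28
tool_pos: [0.5685, 0.0744, 0.1032]
tool_rot: [2.091, -2.344, -0.0]
contact_force: [-0.5, -0.1, -2.7]
opening: 0.0453
[0.56850955 0.07444191 0.10323181] [-0.53443721 -0.05145121 -2.71096743] [ 0.07098804  0.08761082 -0.04848422]
```

```bash
python3 -m jog '[0,0,0,0.002,0,0,0, 0,0,0,0.002,0,0,0, 0,0,0,0.002,0,0,0, 0,0,0,0.002,0,0,0, 0,0,0,0.002,0,0,0, 0,0,0,0,0,0,0]'; python3 -c "
from station import ctrl
o=ctrl.get_obs();print(o['tool_pos'],o['contact_force'],o['wrist_torque'])"
```

```text
t: 12.02
tool_pos: [0.5684, 0.0744, 0.093]
tool_rot: [2.091, -2.344, -0.001]
contact_force: [0.1, -0.6, -3.4]
opening: 0.0452
[0.56836419 0.07442826 0.09300531] [ 0.11018315 -0.61996752 -3.3955122 ] [-0.0530087   0.0438183   0.01683994]
```

```bash
python3 -m jog '[0,0,0,0.0015,0,0,0, 0,0,0,0.0015,0,0,0, 0,0,0,0.0015,0,0,0, 0,0,0,0.0015,0,0,0, 0,0,0,0.0015,0,0,0, 0,0,0,0.0015,0,0,0, 0,0,0,0,0,0,0]'; python3 -m jog '[0,0,0,0.001,0,0,0, 0,0,0,0.001,0,0,0, 0,0,0,0,0,0,0]'; python3 -c "
from station import ctrl
o=ctrl.get_obs();print(o['tool_pos'],o['contact_force'],o['wrist_torque'])"
```

```text
t: 12.9
tool_pos: [0.5684, 0.0744, 0.0841]
tool_rot: [2.091, -2.344, -0.0]
contact_force: [-0.0, 0.6, -2.5]
opening: 0.0453
t: 13.28
tool_pos: [0.5685, 0.0744, 0.0822]
tool_rot: [2.091, -2.344, -0.0]
contact_force: [-0.2, 0.6, -3.5]
opening: 0.0457
[0.56847735 0.07442441 0.08217761] [-0.16501159  0.59409084 -3.49498947] [ 0.04623488  0.00359066 -0.00890523]
```

Underside ≈77 mm, still free. Continue in small steps.

```bash
python3 -m jog '[0,0,0,0.001,0,0,0, 0,0,0,0.001,0,0,0, 0,0,0,0,0,0,0]'; python3 -m jog '[0,0,0,0.001,0,0,0, 0,0,0,0.001,0,0,0, 0,0,0,0,0,0,0]'
```

```text
t: 13.65
tool_pos: [0.5684, 0.0745, 0.0802]
tool_rot: [2.091, -2.344, -0.0]
contact_force: [-0.4, -0.1, -3.3]
opening: 0.0452
t: 14.02
tool_pos: [0.5688, 0.0744, 0.0789]
tool_rot: [-2.091, 2.344, -0.0]
contact_force: [-2.5, -0.1, 1.9]
opening: 0.0457
```

Landed (force +5 N at TCP z ≈79 mm). Start turning clockwise with 0.28 mm of lowering per 10°.

```bash
cat > r.py <<'E'
from station import ctrl
import numpy as np
b=[]
for _ in range(3):
    ctrl.get_image("side"); b.append(ctrl.get_obs())
m=lambda k:np.mean([x[k] for x in b],0).round(3)
print("z",m("tool_pos").round(4),"F",m("contact_force"),"T",m("wrist_torque"),"q6",b[-1]["q"][5].round(3),"op",m("opening"),"eff6",np.mean([x["effort"][5] for x in b]).round(3))
E
python3 r.py; python3 -m jog '[0,0,0,0.00028,0,0,10, 0,0,0,0.00028,0,0,10, 0,0,0,0.00028,0,0,10, 0,0,0,0.00028,0,0,10, 0,0,0,0.00028,0,0,10, 0,0,0,0.00028,0,0,10, 0,0,0,0,0,0,0]';python3 r.py
```

```text
z [0.569 0.074 0.079] F [-1.469 -0.48   1.499] T [0.003 0.293 0.003] q6 -3.027 op 0.045 eff6 -0.006
t: 15.05
tool_pos: [0.57, 0.0738, 0.0774]
tool_rot: [-0.641, 3.072, -0.003]
contact_force: [2.9, -2.3, -0.0]
opening: 0.0452
z [0.57  0.074 0.077] F [ 4.53  -3.115  0.172] T [-0.553 -0.679  0.004] q6 -1.982 op 0.045 eff6 0.013
```

Lateral force from an eccentric grip (ring centre ≈1.8 mm along tool +x). Recentre, then turn about the ring's own axis.

```bash
python3 -m jog '[0,-0.0012,-0.0014,0,0,0,0, 0,0,0,0,0,0,0]';python3 r.py;  python3 -m jog '[0,0,-0.00031,0.00028,0,0,10, 0,0,-0.00031,0.00028,0,0,10, 0,0,-0.00031,0.00028,0,0,10, 0,0,-0.00031,0.00028,0,0,10, 0,0,-0.00031,0.00028,0,0,10, 0,0,-0.00031,0.00028,0,0,10, 0,0,0,0,0,0,0]';python3 r.py
```

```text
t: 15.45
tool_pos: [0.5702, 0.0738, 0.0772]
tool_rot: [0.64, -3.075, -0.001]
contact_force: [-2.3, -0.5, 6.2]
opening: 0.0452
z [0.57  0.074 0.077] F [-1.308 -1.405  5.411] T [-0.264  0.153  0.001] q6 -1.982 op 0.045 eff6 -0.02
t: 16.48
tool_pos: [0.5707, 0.0716, 0.0757]
tool_rot: [0.98, 2.983, -0.0]
contact_force: [1.1, -2.7, 5.0]
opening: 0.0453
z [0.571 0.072 0.076] F [ 0.317 -2.98   4.951] T [-0.54  -0.114 -0.021] q6 -0.941 op 0.045 eff6 -0.035
```

```bash
sed -i 's/.round(3)$/.round(4)/' r.py; python3 -m jog '[0,-0.0003,-0.0006,0.0002,0,0,10, 0,0,-0.00031,0.00028,0,0,10, 0,0,-0.00031,0.00028,0,0,10, 0,0,-0.00031,0.00028,0,0,10, 0,0,-0.00031,0.00028,0,0,10, 0,0,-0.00031,0.00028,0,0,10, 0,0,0,0,0,0,0]';python3 r.py; python3 -m jog '[0,0,-0.00031,0.00028,0,0,10, 0,0,-0.00031,0.00028,0,0,10, 0,0,0,0,0,0,0]';python3 r.py
```

```text
t: 17.5
tool_pos: [0.5689, 0.0706, 0.074]
tool_rot: [2.342, 2.094, 0.0]
contact_force: [0.2, -2.3, 6.7]
opening: 0.0451
z [0.5689 0.0706 0.074 ] F [-0.2743 -2.3313  6.1021] T [-0.3982  0.0053 -0.0696] q6 0.104 op 0.0454 eff6 -0.045
t: 18.02
tool_pos: [0.5683, 0.0707, 0.0735]
tool_rot: [2.67, 1.655, 0.0]
contact_force: [1.0, -2.5, 5.9]
opening: 0.0456
z [0.5683 0.0707 0.0735] F [ 5.8000e-03 -2.5530e+00  6.2834e+00] T [-0.4844  0.0499 -0.052 ] q6 0.454 op 0.0452 eff6 -0.049
```

```bash
python3 -m jog '[0,0,-0.00031,0,0,0,10, 0,0,-0.00031,0,0,0,10, 0,0,0,0,0,0,0]';python3 r.py; python3 -m jog '[0,0,-0.00031,0.00028,0,0,10, 0,0,-0.00031,0.00028,0,0,10, 0,0,0,0,0,0,0]';python3 r.py
```

```text
t: 18.55
tool_pos: [0.5675, 0.0711, 0.0729]
tool_rot: [-2.915, -1.169, 0.0]
contact_force: [-0.5, -2.1, 4.9]
opening: 0.0454
z [0.5675 0.0712 0.0729] F [-0.2022 -1.5035  5.5359] T [-0.3508  0.0565 -0.044 ] q6 0.803 op 0.0453 eff6 -0.043
t: 19.08
tool_pos: [0.5671, 0.0718, 0.0726]
tool_rot: [-3.075, -0.642, 0.0]
contact_force: [0.1, -1.7, 5.7]
opening: 0.0451
z [0.5671 0.0718 0.0725] F [-0.1957 -1.8509  6.0252] T [-0.2283  0.0963 -0.1026] q6 1.153 op 0.0452 eff6 -0.076
```

```bash
python3 -m jog '[0,0,-0.00031,0.0002,0,0,10, 0,0,0,0,0,0,0]';python3 r.py; python3 -m jog '[0,0,-0.0002,0.0001,0,0,6, 0,0,0,0,0,0,0]';python3 r.py
```

```text
t: 19.48
tool_pos: [0.5671, 0.0721, 0.0724]
tool_rot: [-3.119, -0.372, -0.0]
contact_force: [0.1, -1.5, 5.8]
opening: 0.0449
z [0.5671 0.0721 0.0724] F [-0.9934 -1.3274  5.7185] T [-0.1571  0.0889 -0.1066] q6 1.328 op 0.045 eff6 -0.1
t: 19.88
tool_pos: [0.5671, 0.0723, 0.0724]
tool_rot: [-3.134, -0.209, -0.0]
contact_force: [-0.7, -1.9, 6.7]
opening: 0.045
z [0.5671 0.0723 0.0724] F [-0.2323 -1.1979  5.573 ] T [-0.2153  0.074  -0.1291] q6 1.433 op 0.0453 eff6 -0.109
```

Descent stopped, so the ring is on the washer. I'll remove my downward push so the torque shows only the real clamping.

```bash
python3 -m jog '[0,0,0,-0.0008,0,0,0, 0,0,0,0,0,0,0]';python3 r.py; python3 -m jog '[0,0,-0.0002,0,0,0,5, 0,0,0,0,0,0,0]';python3 r.py; python3 -m jog '[0,0,-0.0002,0,0,0,5, 0,0,0,0,0,0,0]';python3 r.py
```

```text
t: 20.27
tool_pos: [0.567, 0.0723, 0.0725]
tool_rot: [-3.134, -0.207, -0.0]
contact_force: [2.0, -0.5, 1.8]
opening: 0.0452
z [0.567  0.0723 0.0725] F [ 2.0759 -0.2387  2.0741] T [-0.0096 -0.3348  0.0121] q6 1.436 op 0.0454 eff6 0.003
t: 20.68
tool_pos: [0.5666, 0.0725, 0.0725]
tool_rot: [-3.14, -0.069, 0.002]
contact_force: [-0.7, -0.3, 4.2]
opening: 0.0453
z [0.5666 0.0724 0.0725] F [0.0905 0.5699 3.3246] T [ 0.125   0.0132 -0.0732] q6 1.523 op 0.0454 eff6 -0.046
t: 21.08
tool_pos: [0.5666, 0.0725, 0.0725]
tool_rot: [-3.141, 0.067, 0.001]
contact_force: [0.3, -0.6, 3.5]
opening: 0.0452
z [0.5666 0.0725 0.0725] F [-0.3133  0.482   2.869 ] T [ 0.1449  0.1019 -0.0445] q6 1.611 op 0.0452 eff6 -0.029
```

```bash
for i in 1; do :; done; python3 -m jog '[0,0,-0.0002,0,0,0,5, 0,0,0,0,0,0,0]';python3 r.py; python3 -m jog '[0,0,-0.0002,0,0,0,5, 0,0,0,0,0,0,0]';python3 r.py
```

```text
t: 21.48
tool_pos: [0.5667, 0.0726, 0.0725]
tool_rot: [-3.135, 0.204, 0.001]
contact_force: [0.1, -0.6, 2.2]
opening: 0.045
z [0.5667 0.0726 0.0725] F [-0.3995  0.3396  2.4918] T [ 0.125   0.1427 -0.0291] q6 1.698 op 0.0453 eff6 -0.017
t: 21.88
tool_pos: [0.5668, 0.0728, 0.0725]
tool_rot: [3.123, -0.34, -0.001]
contact_force: [-1.1, -1.1, 1.9]
opening: 0.0453
z [0.5668 0.0727 0.0725] F [-0.4876 -0.2011  2.0876] T [ 0.0874  0.1109 -0.0612] q6 1.786 op 0.0453 eff6 -0.026
```

```bash
python3 -m jog '[0,0,-0.0002,0,0,0,5, 0,0,0,0,0,0,0]';python3 r.py; python3 -m jog '[0,0,-0.0002,0,0,0,5, 0,0,0,0,0,0,0]';python3 r.py
```

```text
t: 22.28
tool_pos: [0.5669, 0.0729, 0.0725]
tool_rot: [3.105, -0.476, -0.001]
contact_force: [-0.6, 0.3, 1.4]
opening: 0.0454
z [0.5669 0.0729 0.0725] F [-0.5759 -0.4674  1.1894] T [-0.019   0.1365 -0.0497] q6 1.873 op 0.0453 eff6 -0.038
t: 22.68
tool_pos: [0.5669, 0.0731, 0.0725]
tool_rot: [3.081, -0.611, -0.001]
contact_force: [-0.6, 0.1, 0.6]
opening: 0.0452
z [0.5669 0.0731 0.0725] F [-0.8366 -0.3912  0.7298] T [-0.0151  0.0705 -0.0446] q6 1.961 op 0.0454 eff6 -0.057
```

```bash
python3 - <<'E'
from h import *
w=ctrl.get_image("wrist"); print(ctrl.get_obs()["tool_pos"])
d=ctrl.get_image("side"); s=ctrl.get_image("scene")
cv2.imwrite("pics/v5.png",np.hstack([cv2.resize(w["image"][150:350,215:415],(400,400),interpolation=cv2.INTER_CUBIC),cv2.resize(d["image"][203:269,263:329],(400,400),interpolation=cv2.INTER_CUBIC)]))
E
```

```text
[0.56693556 0.07312359 0.07250624]
```

View pics/v5.png

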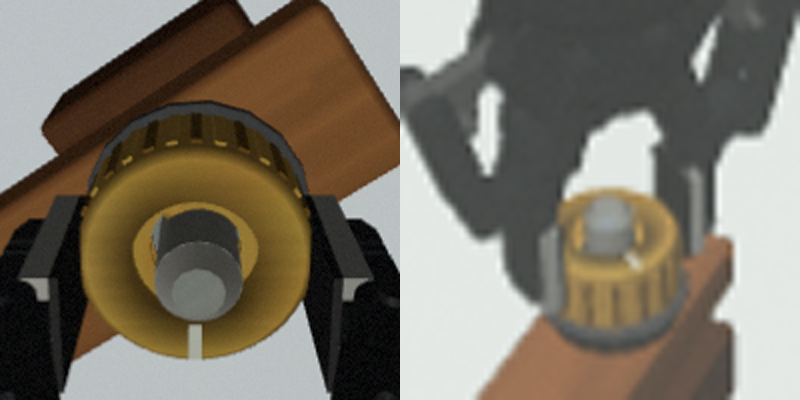

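The mark still sits on the tool's −x line (no slip) and the ring is seated on the washer. Continue in 5° steps.

```bash
sed -i 's/round(4)/round(5)/;s/m=lambda k:np.mean(\[x\[k\] for x in b\],0).round(3)/m=lambda k:np.mean([x[k] for x in b],0).round(5)/' r.py; python3 -m jog '[0,0,-0.0002,0,0,0,5, 0,0,0,0,0,0,0]';python3 r.py; python3 -m jog '[0,0,-0.0002,0,0,0,5, 0,0,0,0,0,0,0]';python3 r.py
```

```text
t: 23.22
tool_pos: [0.5669, 0.0733, 0.0724]
tool_rot: [3.052, -0.746, -0.001]
contact_force: [-0.9, -1.4, -0.9]
opening: 0.0452
z [0.56695 0.07329 0.07246] F [-0.7961  -1.1128  -1.02913] T [-0.12395  0.09517 -0.0664 ] q6 2.049 op 0.04516 eff6 -0.087
t: 23.62
tool_pos: [0.5671, 0.0733, 0.0724]
tool_rot: [3.016, -0.878, -0.0]
contact_force: [0.0, -1.2, -2.2]
opening: 0.0451
z [0.56707 0.07337 0.0724 ] F [-0.01711 -2.30724 -2.58514] T [-0.23957  0.00841 -0.12298] q6 2.136 op 0.04527 eff6 -0.139
```

Stiffening has set in: torque and pull both kink at ≈285–287° of turning, and I'm at 296°. Finish 18° past the bite, so about +7°.

```bash
python3 -m jog '[0,0,-0.0002,0.0001,0,0,4, 0,0,0,0,0,0,0]';python3 r.py; python3 -m jog '[0,0,-0.0001,0.0001,0,0,3.5, 0,0,0,0,0,0,0]';python3 r.py
```

```text
t: 24.02
tool_pos: [0.5672, 0.0736, 0.0724]
tool_rot: [2.984, -0.983, -0.0]
contact_force: [0.5, -1.0, -2.6]
opening: 0.0452
z [0.56722 0.07354 0.07236] F [ 0.61885 -2.03908 -3.4487 ] T [-0.32509 -0.04684 -0.08342] q6 2.207 op 0.0454 eff6 -0.07
t: 24.42
tool_pos: [0.5673, 0.0738, 0.0723]
tool_rot: [2.952, -1.073, -0.0]
contact_force: [0.3, -2.7, -3.6]
opening: 0.0456
z [0.56733 0.07374 0.07235] F [ 0.51335 -2.408   -3.90779] T [-0.36122 -0.08205  0.00299] q6 2.268 op 0.0453 eff6 -0.011
```

```bash
python3 r.py; python3 - <<'E'
from h import *
w=ctrl.get_image("wrist"); d=ctrl.get_image("side")
cv2.imwrite("pics/v6.png",np.hstack([cv2.resize(w["image"][150:350,215:415],(500,500),interpolation=cv2.INTER_CUBIC)]))
E
```

```text
z [0.56732 0.07373 0.07235] F [ 0.26819 -2.07121 -4.07304] T [-0.37075 -0.1057   0.01219] q6 2.268 op 0.04542 eff6 0.005
```

View pics/v6.png

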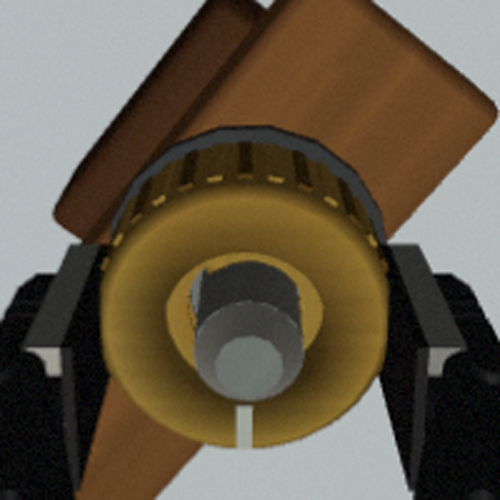

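The mark is still exactly on line, but the torque reading relaxed. I'll let go to zero the sensors, then regrip and feel for tightness with a clean grip.

```bash
python3 -m jog '[0.8,0,0,0,0,0,0, 0.8,0,0,0,0,0,0, 0.8,0,0,0,0,0,0, 0.8,0,0,0,0,0,0]'; python3 r.py; python3 -m jog '[0.8,0,0,0,0,0,0, 0,0,0,0,0,0,0, 0,0,0,0,0,0,0, 0,0,0,0,0,0,0,0,0,0,0,0,0,0, 0,0,0,0,0,0,0,0,0,0,0,0,0,0]'; python3 r.py
```

```text
t: 25.32
tool_pos: [0.5677, 0.0739, 0.073]
tool_rot: [-2.951, 1.075, -0.001]
contact_force: [-0.2, 0.1, 0.8]
opening: 0.0683
z [0.56757 0.07386 0.07273] F [-0.21367 -0.34725 -0.26946] T [ 0.0063   0.03003 -0.00121] q6 2.269 op 0.06842 eff6 -0.0
t: 26.35
tool_pos: [0.5674, 0.0736, 0.0729]
tool_rot: [2.951, -1.075, -0.0]
contact_force: [-3.1, -1.6, 5.3]
opening: 0.0454
z [0.56736 0.07363 0.07283] F [-3.16358 -1.68432  5.63034] T [-0.29326  0.61497 -0.03106] q6 2.269 op 0.0453 eff6 -0.02
```

```bash
python3 -m jog '[0,-0.0002,0.0006,-0.0004,0,0,0, 0,0,0,0,0,0,0]'; python3 r.py; python3 -m jog '[0,0,0,0,0,0,1.5]'; python3 r.py;  python3 -m jog '[0,0,0,0,0,0,1.5]'; python3 r.py
```

```text
t: 26.75
tool_pos: [0.5673, 0.0736, 0.0729]
tool_rot: [-2.951, 1.075, -0.002]
contact_force: [1.6, -0.1, 1.1]
opening: 0.0452
z [0.5673  0.07358 0.07293] F [1.33978 0.10913 1.10119] T [-0.05283 -0.15789 -0.00134] q6 2.268 op 0.04536 eff6 -0.011
t: 27.02
tool_pos: [0.5673, 0.0736, 0.0729]
tool_rot: [-2.937, 1.115, -0.002]
contact_force: [1.9, -0.0, 0.6]
opening: 0.0452
z [0.5673  0.07354 0.07297] F [2.62974e+00 3.78620e-01 6.10000e-04] T [ 0.02268 -0.43409  0.16806] q6 2.295 op 0.04556 eff6 0.203
t: 27.3
tool_pos: [0.5672, 0.0736, 0.0729]
tool_rot: [-2.922, 1.154, -0.001]
contact_force: [2.4, 0.3, -0.1]
opening: 0.0452
z [0.56721 0.07354 0.07296] F [ 3.91848  0.07002 -0.81008] T [ 0.11911 -0.60067  0.147  ] q6 2.321 op 0.04536 eff6 0.204
```

The resistance is now clear: +0.17–0.2 N m. Add two 1.5° increments to learn the slope, which tells how far past the bite I am.

```bash
python3 -m jog '[0,0.0002,-0.0002,0.00004,0,0,1.5]'; python3 r.py;  python3 -m jog '[0,0,0,0.00004,0,0,1.5]'; python3 r.py
```

```text
t: 27.58
tool_pos: [0.5672, 0.0735, 0.0729]
tool_rot: [-2.907, 1.192, 0.0]
contact_force: [2.3, 0.2, 0.8]
opening: 0.0454
z [0.56715 0.07353 0.07292] F [ 2.96167  0.21945 -0.16646] T [ 0.08069 -0.42377  0.18961] q6 2.347 op 0.04508 eff6 0.229
t: 27.85
tool_pos: [0.5671, 0.0735, 0.0729]
tool_rot: [-2.891, 1.23, 0.0]
contact_force: [2.3, 1.3, 0.1]
opening: 0.0451
z [0.56712 0.07353 0.07289] F [2.41331 0.93529 0.56323] T [ 0.13269 -0.4006   0.22628] q6 2.373 op 0.04521 eff6 0.257
```

Torque divided by slope puts me ≈13° past the bite; the target is 18°, so about 4.5° more.

```bash
python3 -m jog '[0,0,0,0.00005,0,0,2.2]'; python3 r.py;  python3 -m jog '[0,0,0,0.00005,0,0,2.2, 0,0,0,0,0,0,0]'; python3 r.py
```

```text
t: 28.12
tool_pos: [0.5671, 0.0736, 0.0729]
tool_rot: [2.867, -1.285, -0.0]
contact_force: [1.7, 1.5, 0.3]
opening: 0.0455
z [0.56709 0.07355 0.07282] F [1.7885  0.96438 1.29516] T [ 0.15494 -0.35067  0.19408] q6 2.411 op 0.04528 eff6 0.283
t: 28.52
tool_pos: [0.5671, 0.0736, 0.0727]
tool_rot: [-2.843, 1.337, 0.0]
contact_force: [2.4, 1.0, 0.6]
opening: 0.0453
z [0.56709 0.07355 0.07274] F [1.97314 1.44183 1.33543] T [ 0.23149 -0.31038  0.24375] q6 2.449 op 0.0453 eff6 0.244
```

Finger-tight. Let go and retreat straight up.

```bash
python3 -m jog '[0.8,0,0,0,0,0,0, 0.8,0,0,0,0,0,0, 0.8,0,0,0,0,0,0, 0.8,0,0,0,0,0,0, 0.8,0,0,-0.02,0,0,0, 1,0,0,-0.03,0,0,0, 1,0,0,-0.05,0,0,0, 1,0,0,-0.05,0,0,0, 1,0,0,0,0,0,0, 1,0,0,0,0,0,0]'; python3 - <<'E'
from h import *
o=ctrl.get_obs(); w=ctrl.get_image("wrist"); d=ctrl.get_image("side"); s=ctrl.get_image("scene")
print(o["contact_force"],o["tool_pos"])
for t in ("ring","pigment_jar","angel","feather","brush"):
    print(t,[[round(float(x)) for x in ctrl.boxes_of(t,p)[0]["box"]] if ctrl.boxes_of(t,p) else None for p in (s,d)])
cv2.imwrite("pics/v7.png",np.hstack([cv2.resize(w["image"][100:300,215:415],(400,400)),cv2.resize(d["image"][203:269,263:329],(400,400),interpolation=cv2.INTER_CUBIC)]))
E
```

```text
t: 29.92
tool_pos: [0.5672, 0.0735, 0.2237]
tool_rot: [-2.842, 1.338, -0.002]
contact_force: [0.2, -0.2, -0.8]
opening: 0.0852
[ 0.20444367 -0.23450169 -0.8294932 ] [0.56720832 0.07347627 0.22365863]
ring [[365, 229, 22, 26], [296, 248, 25, 22]]
pigment_jar [[229, 208, 30, 39], [308, 179, 28, 31]]
angel [[397, 349, 64, 66], [189, 315, 69, 43]]
feather [[453, 259, 33, 26], [310, 357, 34, 39]]
brush [None, [449, 182, 76, 13]]
```

View pics/v7.png

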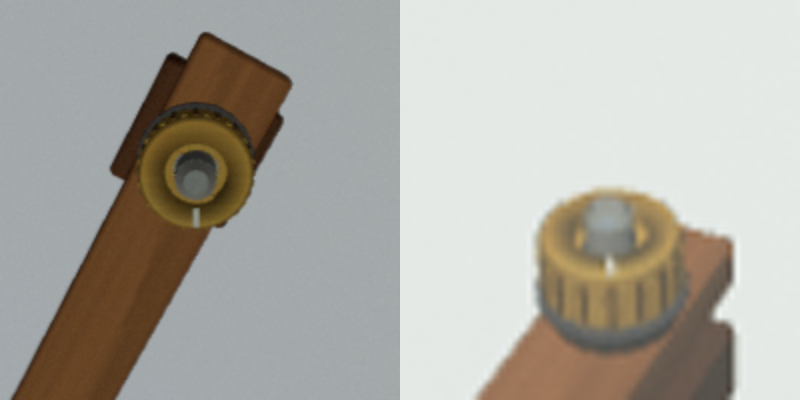

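The ring sits level on the washer, its mark where I left it, the gripper is clear, and the other objects haven't moved.

```bash
python3 -c "
from station import ctrl
print(ctrl.finish_job())"
```

```text
the job is handed in; nothing more can be done
None
```

The ring is screwed down on the bare stud and left finger-tight. I gripped it on a pair of flats, lowered it over the stud and turned it clockwise about 314° (0.87 turn). I let go and regripped once at about 303° to re-zero the force readings. The job was handed in with about 30 s on the clock.

**Tightness:** At the end the ring resisted turning with about 0.24–0.28 N m, roughly 12–16 N of clamping by my estimate. That puts it about 17–18° past the bite.

**Where the readings disagreed:** The torque readings from the first grip had a negative offset and were confusing. Vertical force showed a change near 286°, but the torque trend after the clean regrip put the bite near 296°. I went with 296°. If the bite was really at 286°, the ring is about 28° past it, or 0.08 turn instead of 0.05.

**Last checks:**
- The ring sits level on the washer, with its white mark where I left it.
- The gripper is clear, with no contact force.
- The jar, angel and pink glass show at their starting positions in both fixed cameras.
- The brush shows at its starting position in the side camera. The detector missed it in the last scene picture.

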